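# Match the prop, bridge the ware board

### The job

Put up the raised drying shelf on the batt: a clay prop already stands on one of the batt's two ringed marks, so take from the tray the one prop of the same height, stand it upright on the empty mark, and only then lay the wooden ware board flat and level across the two, its middle midway between them and square over both. Leave the standing prop and the two props you do not need where they stand, knock nothing over, and leave the beaker, the bowl and the brush alone.

Things in the scene. Friction and masses are not known exactly. Their poses are not given: they have to be found in the camera images.
- prop_a: loose fired-clay prop, a plain round post 60 mm tall, 40 mm in diameter, with a foot flared to 48 mm over the lowest 8 mm, narrowing back to 40 mm at 14 mm; solid, flat top; 150 g give or take 30 per cent; origin at the centre of its underside, z up. May start in the tray or on the left mark of the batt
- prop_b: loose fired-clay prop, a plain round post 60 mm tall, 40 mm in diameter, with a foot flared to 48 mm over the lowest 8 mm, narrowing back to 40 mm at 14 mm; solid, flat top; 150 g give or take 30 per cent; origin at the centre of its underside, z up. May start in the tray or on the left mark of the batt
- prop_c: loose fired-clay prop, a plain round post 85 mm tall, 40 mm in diameter, with a foot flared to 48 mm over the lowest 8 mm, narrowing back to 40 mm at 14 mm; solid, flat top; 200 g give or take 30 per cent; origin at the centre of its underside, z up. May start in the tray or on the left mark of the batt
- prop_d: loose fired-clay prop, a plain round post 85 mm tall, 40 mm in diameter, with a foot flared to 48 mm over the lowest 8 mm, narrowing back to 40 mm at 14 mm; solid, flat top; 200 g give or take 30 per cent; origin at the centre of its underside, z up. May start in the tray or on the left mark of the batt
- board: loose wooden ware board, 240 x 50 x 15 mm, lying flat on the table at the start, about 120 g; origin at the centre of its underside, x along its length, y across its width, z up
- batt: pale flat plaster batt, fixed to the table, 120 mm (x) by 280 mm (y), 8 mm thick; origin at the centre of its underside, z up; the two marks lie on its y axis, 85 mm either side of the middle. The shelf board must end with its length along the batt's y axis
- mark_left (a point): centre of the thin painted ring, 62 mm across, on the batt's top (8 mm above the table) at its +y end, on the robot's left; a prop always stands on it at the start
- mark_right (a point): centre of the same ring at the batt's -y end, on the robot's right, empty at the start; the matching prop goes here
- tray: fixed open wooden tray, 280 mm (x) by 150 mm (y), 30 mm high outside, walls and floor 8 mm thick, so the props in it stand 8 mm above the table; origin at the centre of its underside. The three spare props stand in a row along its x axis, about 85 mm apart
- beaker: clay beaker, 72 mm across, 85 mm tall, a bystander; origin at the centre of its underside
- bowl: white bowl, 120 mm across, 50 mm tall, a bystander; origin at the centre of its underside
- brush: flat brush with a wooden handle, lying on the table, a bystander; origin under its middle
Mind the look-alikes: they are no part of the job. What is shaped like the board but orange is not meant.

How it is judged:
On the way:
1. the prop of the same height as the standing one stands released on the empty mark, the board not yet raised (((horizontal distance between prop_a and mark_left below 0.025 m and distance of prop_a from where it was at the start of the episode below 0.02 m and angle between each of prop_a, prop_b's own z axis and vertical below 0.05 rad and horizontal distance between prop_b and mark_right below 0.018 m and height (world z) of prop_b between 0.004 and 0.012 m and contact force between prop_b and the fingers below 0.1 N and linear speed of prop_b below 0.02 m/s and height (world z) of board below 0.05 m) or (horizontal distance between prop_b and mark_left below 0.025 m and distance of prop_b from where it was at the start of the episode below 0.02 m and angle between each of prop_b, prop_a's own z axis and vertical below 0.05 rad and horizontal distance between prop_a and mark_right below 0.018 m and height (world z) of prop_a between 0.004 and 0.012 m and contact force between prop_a and the fingers below 0.1 N and linear speed of prop_a below 0.02 m/s and height (world z) of board below 0.05 m) or (horizontal distance between prop_c and mark_left below 0.025 m and distance of prop_c from where it was at the start of the episode below 0.02 m and angle between each of prop_c, prop_d's own z axis and vertical below 0.05 rad and horizontal distance between prop_d and mark_right below 0.018 m and height (world z) of prop_d between 0.004 and 0.012 m and contact force between prop_d and the fingers below 0.1 N and linear speed of prop_d below 0.02 m/s and height (world z) of board below 0.05 m) or (horizontal distance between prop_d and mark_left below 0.025 m and distance of prop_d from where it was at the start of the episode below 0.02 m and angle between each of prop_d, prop_c's own z axis and vertical below 0.05 rad and horizontal distance between prop_c and mark_right below 0.018 m and height (world z) of prop_c between 0.004 and 0.012 m and contact force between prop_c and the fingers below 0.1 N and linear speed of prop_c below 0.02 m/s and height (world z) of board below 0.05 m))), for 0.2 s.
At the end, for the whole second after the job is handed in: Props of one height stand upright: left not moved over 20 mm, right within 18 mm of its mark; spare props moved under 40 mm; board released at rest on both: underside within 4 mm of prop height, level to 0.04 rad, within 0.12 rad of the batt's y, centre within 15 mm (x), 20 mm (y) of its middle (((horizontal distance between prop_a and mark_left below 0.025 m and distance of prop_a from where it was at the start of the episode below 0.02 m and angle between each of prop_a, prop_b's own z axis and vertical below 0.05 rad and horizontal distance between prop_b and mark_right below 0.018 m and height (world z) of prop_b between 0.004 and 0.012 m and contact force between prop_b and the fingers below 0.1 N and distance of each of prop_c, prop_d from where it was at the start of the episode below 0.04 m and angle between each of prop_c, prop_d's own z axis and vertical below 0.1 rad and z of board in the frame of batt between 0.064 and 0.072 m) or (horizontal distance between prop_b and mark_left below 0.025 m and distance of prop_b from where it was at the start of the episode below 0.02 m and angle between each of prop_b, prop_a's own z axis and vertical below 0.05 rad and horizontal distance between prop_a and mark_right below 0.018 m and height (world z) of prop_a between 0.004 and 0.012 m and contact force between prop_a and the fingers below 0.1 N and distance of each of prop_c, prop_d from where it was at the start of the episode below 0.04 m and angle between each of prop_c, prop_d's own z axis and vertical below 0.1 rad and z of board in the frame of batt between 0.064 and 0.072 m) or (horizontal distance between prop_c and mark_left below 0.025 m and distance of prop_c from where it was at the start of the episode below 0.02 m and angle between each of prop_c, prop_d's own z axis and vertical below 0.05 rad and horizontal distance between prop_d and mark_right below 0.018 m and height (world z) of prop_d between 0.004 and 0.012 m and contact force between prop_d and the fingers below 0.1 N and distance of each of prop_a, prop_b from where it was at the start of the episode below 0.04 m and angle between each of prop_a, prop_b's own z axis and vertical below 0.1 rad and z of board in the frame of batt between 0.089 and 0.097 m) or (horizontal distance between prop_d and mark_left below 0.025 m and distance of prop_d from where it was at the start of the episode below 0.02 m and angle between each of prop_d, prop_c's own z axis and vertical below 0.05 rad and horizontal distance between prop_c and mark_right below 0.018 m and height (world z) of prop_c between 0.004 and 0.012 m and contact force between prop_c and the fingers below 0.1 N and distance of each of prop_a, prop_b from where it was at the start of the episode below 0.04 m and angle between each of prop_a, prop_b's own z axis and vertical below 0.1 rad and z of board in the frame of batt between 0.089 and 0.097 m)) and angle between board's own z axis and vertical below 0.04 rad and x of board in the frame of batt between -0.015 and 0.015 m and y of board in the frame of batt between -0.02 and 0.02 m and angle between the x axis of board and the y axis of batt, either way round below 0.12 rad and contact force between board and the fingers below 0.1 N and linear speed of board below 0.01 m/s); the robot touches nothing.
It fails at once if a prop is knocked over (angle between any of prop_a, prop_b, prop_c, prop_d's own z axis and vertical above 0.6 rad).
It fails at once if the beaker, bowl or brush is moved more than 20 mm (distance of any of beaker, bowl, brush from where it was at the start of the episode above 0.02 m).
It also fails if it takes over 64 s, if anything falls off the work surface, if the arm or the gripper's body presses on something with over 40 N, if the wrist force passes 120 N, or if a joint passes its speed limit or range.

### The arm

A 7-joint arm with a two-finger parallel gripper is mounted at the origin on the work surface. World frame = base frame: x ahead of the robot, y to its left, z up, the work surface at z = 0. Lengths are in m, angles in rad, forces in N, time in s.
With the tool pointing down it reaches from about 0.425 to 0.875 m from the base axis. Payload 4.7 kg.
Tool frame: the origin (TCP) lies between the finger pads; the fingertips stand 17 mm ahead of it and the grasp point (between the pads) lies 2 mm behind it (tip_extent is the distance from the TCP to the fingertips, in m); z points along the fingers, y is the direction in which the jaws open and shut (so a half turn about z gives the same grasp; the last joint's range is limited). The gripper opens to 87 mm and grips with 3 to 60 N. Pads are 19 mm wide; open, the fingers measure 117 mm over their backs; the gripper's body (75 mm by 190 mm) begins 51 mm behind the grasp point.
Start: joints at [-1.187, 0.321, -0.07, 1.45, 0.023, 1.371, -0.057], TCP at [0.235, 0.606, 0.24] pointing down, gripper open.
Joint ranges: [-2.86, 2.86], [-0.3, 2.09], [-1.38, 1.24], [0.06, 2.45], [-1.56, 4.7], [0.09, 2.05], [-2.69, 2.69]. Speed limits (rad/s): [2.57, 2.57, 3.14, 3.14, 3.14, 3.14, 3.14].

### API

Orientations are given as a unit quaternion [w, x, y, z].
In Python, from plant import * gives the robot as it stands. The module is installed in compiled form; this text tells all that it offers.
- The arm moves only by the tool move_arm, never from a script. Its argument "rows" is text: rows parted by semicolons, each of 5 numbers parted by spaces: the closure, from 0 (fully open) to 1 (shut), then the shift along the tool's x, y, z in units of 25 mm (1.0 is 25 mm), then the turn about the tool's z in units of 5 degrees (1.0 is 5 degrees). In form: gripper tx ty tz spin; .... A call has 1 to 12 rows; each row shifts and turns the commanded pose from where the row before left it, along the tool's axes as they then stand; what a row does not reach is not made up. A row lasts 1/12 s, in which the tool goes at most 41.7 mm and 7.16 degrees, less where a joint would pass 70% of its speed; a pose out of reach is approached as far as the arm can. A call is refused whole if a number of a shift passes 1 or a number of a turn 1, either way. A call with a gripper value outside its range is refused whole. The fingers move at their own pace and stop on an object; "newtons" is the grip in N (left out, the last holds). Time passes only in rows, so rows that do not move let the fingers close. It gives the time, the measured TCP pose, the force and the opening at its end, in the units of the state.
- observe(): the state, without advancing time (a new reading comes with each control period).
- get_image(name): name is "scene" or "top" or "wrist"; returns (picture, depth): 480x640x3 uint8, red, green, blue; 480x640 float32, m along the optical axis (not along the pixel's ray), 0 where there is no reading.
- camera_info(name): a dict with "mtx" (3x3 intrinsics, pixels), "eye" and "orientation" of the camera in the world. Camera axes: x right, y down, z forward; pixel columns grow to the right and rows downward; lengths in m; the calibration is good to about 2 mm. A picture is of the moment at which its call begins: read the wrist's pose just before it. camera_info takes no time and is no camera call; for the wrist camera it gives the pose at the moment of the call.
- finish_job(): hands the job in, once; it reports no verdict.
The state is a dict: "clock": time; "joint_pos": joint angles; "qvel": joint speeds; "tau": joint torques, N m; "tool_pos": TCP position; "ee_rot": TCP orientation; "wrist_force": force on the tool from outside, world axes, zero at the start; "ft_torque": the same for the moment, N m; "gripper_width": finger opening in m.
Only numpy, scipy, OpenCV 4.12 (cv2) and the standard library are available. Lean on these libraries where they do the work, as an engineer would, in place of code of your own. Each camera call takes 0.05 s, during which the arm holds its last target. There are 200 camera calls.

## Working session

There is one attempt and no reset: what is moved stays moved. The work goes in short steps, Python scripts to look and compute and a tool call to move; the robot and the scene stay as the last step left them, time stands still between calls to the robot, and variables do not carry over. Pictures are saved under pics/ and viewed, about 8 in all and at most 12, crops included, and the job is handed in when it is done.

Besides the shell and the picture viewer there is one more tool, called after ">>>" as name(argument=value, ...), one argument or row to a line, values as JSON. move_arm: Moves the arm, as the interface text tells. Its arguments: {"type":"object","properties":{"rows":{"type":"string"},"newtons":{"type":"number"}},"required":["rows"]}

```bash
mkdir -p pics; cat > h.py <<'E'
from plant import *
import numpy as np, cv2
from scipy.spatial.transform import Rotation as R
def rot(q): return R.from_quat([q[1],q[2],q[3],q[0]]).as_matrix()
def cloud(name):
    ci=camera_info(name); im,d=get_image(name)
    K=np.array(ci["mtx"]); v,u=np.mgrid[:480,:640]
    p=np.stack([(u-K[0,2])/K[0,0]*d,(v-K[1,2])/K[1,1]*d,d],-1)
    P=p@rot(ci["orientation"]).T+np.array(ci["eye"]); P[d==0]=np.nan
    return im,P
def save(n,im): cv2.imwrite("pics/"+n+".png",im[:,:,::-1])
E
python3 - <<'E'
from h import *
print(observe())
for n in("top","scene"):
    print(n,camera_info(n)); im,P=cloud(n); save(n+"1",im); np.savez(n+"1.npz",im=im,P=P)
im,P=np.load("top1.npz")["im"],np.load("top1.npz")["P"]
z=P[...,2]
print(np.nanpercentile(z,[1,10,50,90,99]))
m=((z>0.01)&(z<0.12)).astype(np.uint8)
n,l,s,c=cv2.connectedComponentsWithStats(m)
for i in range(1,n):
    if s[i,4]>60:
        q=P[l==i]; print(c[i].round(),s[i],np.median(q,0).round(3),q.min(0).round(3),q.max(0).round(3),im[l==i].mean(0).round())
E
```

```text
{'clock': 0.0, 'joint_pos': array([-1.18687422,  0.32182034, -0.07005913,  1.45168422,  0.02260241,
        1.37079309, -0.05688683]), 'qvel': array([-4.64118325e-05, -1.66389419e-03,  1.63016340e-03,  6.49892567e-04,
       -7.09371143e-04,  6.27620464e-05,  2.93379153e-04]), 'tau': array([ 1.97830145e-04, -4.91286027e+01, -4.03871695e-01, -3.12522769e+01,
       -6.39528804e-02,  4.35662933e-02,  1.62494939e-04]), 'tool_pos': array([0.23481337, 0.60554178, 0.23845838]), 'ee_rot': array([-1.22391062e-04,  1.83849125e-01,  9.82954006e-01, -9.51431963e-04]), 'wrist_force': array([-0.10132076, -0.39786052, -0.66846217]), 'ft_torque': array([ 0.01333114,  0.01675112, -0.05467692]), 'gripper_width': 0.08708074841744164}
top {'mtx': array([[459.94450893,   0.        , 323.33322214],
       [  0.        , 459.94450893, 245.48010511],
       [  0.        ,   0.        ,   1.        ]]), 'eye': array([ 0.47239194, -0.03629801,  1.08939196]), 'orientation': array([-0.02504064,  0.71076742, -0.70219146,  0.03331371])}
scene {'mtx': array([[468.33143091,   0.        , 321.5667783 ],
       [  0
[... 1126 characters left out ...]
4. 268.] [135 254  44  26 589] [0.504 0.322 0.083] [0.479 0.29  0.01 ] [0.536 0.391 0.098] [108.  61.  37.]
[347. 336.] [ 333  284   29  106 2259] [ 0.352 -0.105  0.015] [ 0.232 -0.137  0.01 ] [ 0.472 -0.074  0.022] [199.  96.  17.]
[152. 309.] [135 297  36  24 577] [0.414 0.323 0.084] [0.384 0.305 0.01 ] [0.437 0.386 0.098] [97. 54. 32.]
[489. 337.] [ 461  310   53   54 1761] [ 0.352 -0.435  0.027] [ 0.3   -0.478  0.01 ] [ 0.418 -0.357  0.056] [155. 148. 135.]
[ 51. 461.] [   0  438  102   42 3616] [0.081 0.536 0.05 ] [0.03  0.447 0.01 ] [0.125 0.673 0.057] [130. 109.  76.]
[300. 464.] [ 253  442   94   38 2487] [ 0.069 -0.002  0.016] [ 0.032 -0.106  0.01 ] [0.113 0.104 0.097] [56. 56. 41.]
```

View pics/top1.png

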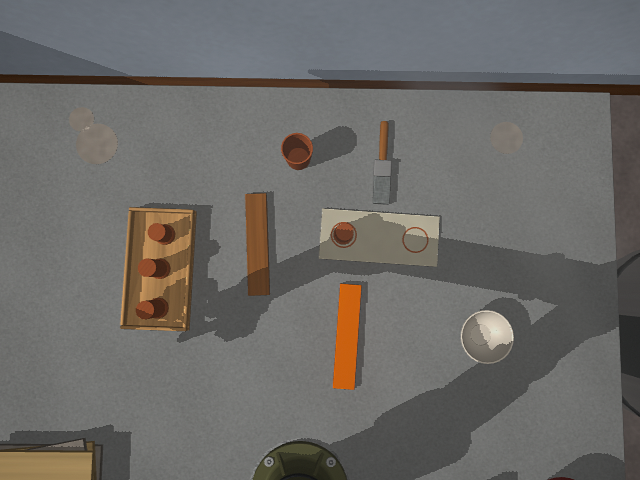

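View pics/scene1.png

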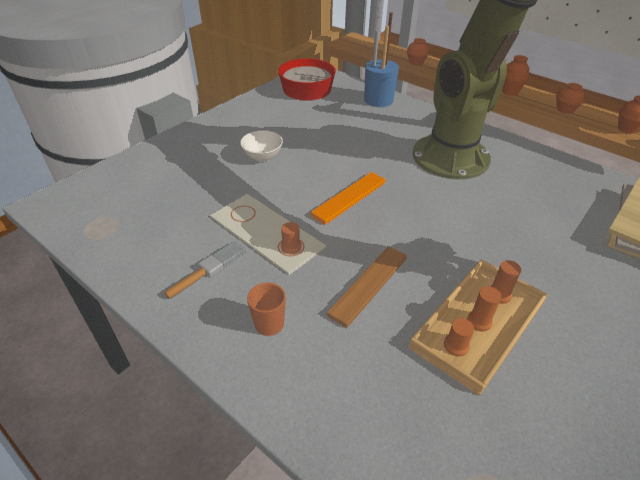

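Top view: the tray is at the left with props at (162,232), (154,268) and (152,309). The board is at (257,244) and the orange decoy at (347,336). The batt has its standing prop at (343,233) and the empty ring at (415,239). Depth puts the standing prop's top near 0.068, so it's a 60 mm prop. The scene view agrees that the far‑x tray prop is the short one. Next I'll measure these precisely.

```bash
cat >> h.py <<'E'
def onplane(name,uv,z):
    ci=camera_info(name);K=np.array(ci["mtx"]);uv=np.atleast_2d(uv).astype(float)
    r=np.c_[(uv-K[:2,2])/np.diag(K)[:2],np.ones(len(uv))]@rot(ci["orientation"]).T
    e=np.array(ci["eye"]);return e+r*((z-e[2])/r[:,2])[:,None]
def plan(x,y,z,ang=None):
    """ang: world angle (deg) wanted for jaw axis (mod 180)"""
    s=observe();A=rot(s["ee_rot"]);p=s["tool_pos"]
    cur=np.degrees(np.arctan2(A[1,1],A[0,1]));sp=0
    if ang is not None: sp=-((ang-cur+90)%180-90)
    B=A@R.from_euler('z',sp,degrees=True).as_matrix()
    print("tcp",p.round(4),"jaw",round(cur,2),"q7",s["joint_pos"][6].round(2),"w",round(s["gripper_width"],4),"t",s["clock"],"F",s["wrist_force"].round(1))
    print("spin units",round(sp/5,3),"then shift units",(B.T@(np.array([x,y,z])-p)/0.025).round(3))
E
python3 - <<'E'
from h import *
D=np.load("top1.npz");im,P=D["im"],D["P"];z=P[...,2]
def circ(name,u,v,zt,P,r=25):
    m=np.zeros((480,640),np.uint8);m[v-r:v+r,u-r:u+r]=(abs(P[v-r:v+r,u-r:u+r,2]-zt)<.005)
    n,l,s,c=cv2.connectedComponentsWithStats(m);i=1+s[1:,4].argmax();m=(l==i).astype(np.uint8)
    k=max(cv2.findContours(m,0,1)[0],key=cv2.contourArea)[:,0]
    q=onplane(name,k,zt)[:,:2].astype(np.float32);cc,rr=cv2.minEnclosingCircle(q)
    ys,xs=np.nonzero(m);print(name,"top",zt,"zmed",np.median(P[m>0][:,2]).round(4),"centroid",onplane(name,np.c_[xs,ys].mean(0)[None],zt)[0,:2].round(4),"circ",np.round(cc,4),round(rr,4),"n",m.sum())
S=np.load("scene1.npz");sp=S["P"]
def proj(name,X):
    ci=camera_info(name);K=np.array(ci["mtx"]);p=K@(rot(ci["orientation"]).T@(np.array(X)-ci["eye"]));return (p[:2]/p[2]).round().astype(int)
for u,v,zt in((160,232,.068),(152,268,.093),(148,309,.093),(343,233,.068)):
    circ("top",u,v,zt,P)
    q=np.r_[np.nanmedian(P[v-3:v+4,u-3:u+4].reshape(-1,3),0)[:2],zt];a,b=proj("scene",q);circ("scene",a,b,zt,sp)
def rect(m,zt,t):
    k=max(cv2.findContours(m.astype(np.uint8),0,1)[0],key=cv2.contourArea)[:,0]
    q=onplane("top",k,zt)[:,:2].astype(np.float32);c,(w,h),a=cv2.minAreaRect(q)
    if w<h:a+=90
    print(t,np.round(c,4),round(w,4),round(h,4),"long axis deg",round(a,2))
w=np.zeros((480,640),bool);w[180:310,235:280]=1
rect(w&(z>.008)&(z<.03),.015,"board")
w[:]=0;w[200:275,310:450]=1
rect(w&(z>.0045),.008,"batt")
w[:]=0;w[220:260,398:432]=1
i=im.astype(int);m=w&(i[...,0]>1.25*i[...,1]+8)
ys,xs=np.nonzero(m);q=onplane("top",np.c_[xs,ys],.008)[:,:2].astype(np.float32)
print("ring",len(q),cv2.fitEllipse(q),cv2.minEnclosingCircle(q))
E
```

```text
top top 0.068 zmed 0.068 centroid [0.5834 0.3234] circ [0.5831 0.3231] 0.0206 n 261
scene top 0.068 zmed 0.0657 centroid [0.5876 0.3281] circ [0.5875 0.3282] 0.0207 n 323
top top 0.093 zmed 0.0934 centroid [0.5031 0.3319] circ [0.5035 0.3318] 0.0204 n 279
scene top 0.093 zmed 0.0906 centroid [0.5079 0.3364] circ [0.5079 0.3357] 0.0209 n 284
top top 0.093 zmed 0.093 centroid [0.4126 0.3325] circ [0.4127 0.3324] 0.0204 n 279
scene top 0.093 zmed 0.0905 centroid [0.4175 0.3366] circ [0.4179 0.3369] 0.0216 n 242
top top 0.068 zmed 0.0686 centroid [ 0.589  -0.0942] circ [ 0.5889 -0.0945] 0.0199 n 243
scene top 0.068 zmed 0.0652 centroid [ 0.5932 -0.0885] circ [ 0.5939 -0.0876] 0.022 n 170
board [0.564  0.1069] 0.2396 0.0507 long axis deg 3.08
batt [ 0.581  -0.1806] 0.2846 0.1301 long axis deg 85.89
ring 99 ((0.5792779922485352, -0.2649199962615967), (0.058264169842004776, 0.058878976851701736), 130.06246948242188) ((0.5793089270591736, -0.26490288972854614), 0.030860265716910362)
```

```bash
python3 -c "
from h import *
plan(.585,.3255,.2,87)"
```

```text
tcp [0.2348 0.6056 0.2385] jaw 68.81 q7 -0.06 w 0.0872 t 0.1 F [ 0.1 -0.4 -0.2]
spin units -3.637 then shift units [-14.575 -10.452   1.553]
```

>>> move_arm(
  rows="0 0 0 0 -1; 0 0 0 0 -1; 0 0 0 0 -1; 0 0 0 0 -0.64; 0 -0.9 -0.65 0.1 0; 0 -0.9 -0.65 0.1 0; 0 -0.9 -0.65 0.1 0; 0 -0.9 -0.65 0.1 0; 0 -0.9 -0.65 0.1 0; 0 -0.9 -0.65 0.1 0; 0 -0.9 -0.65 0.1 0; 0 -0.9 -0.65 0.1 0",
)

```text
clock: 1.1
tool_pos: [0.4087, 0.4656, 0.219]
ee_rot: [-0.0, 0.026, 1.0, -0.0]
wrist_force: [0.6, 0.4, -0.5]
gripper_width: 0.0873
```

>>> move_arm(
  rows="0 -0.9 -0.65 0.1 0; 0 -0.9 -0.65 0.1 0; 0 -0.9 -0.65 0.1 0; 0 -0.9 -0.65 0.1 0; 0 -0.9 -0.65 0.1 0; 0 -0.9 -0.65 0.1 0; 0 -0.9 -0.65 0.1 0; 0 -0.1 -0.1 0 0; 0 0 0 0 0; 0 0 0 0 0",
)

```text
clock: 1.93
tool_pos: [0.561, 0.3428, 0.2015]
ee_rot: [-0.001, 0.026, 1.0, 0.0]
wrist_force: [0.1, 0.2, -0.1]
gripper_width: 0.0871
```

```bash
cat >> h.py <<'E'
def wristcirc(zt,tag):
    im,P=cloud("wrist");ci=camera_info("wrist");print("cam",ci["eye"].round(3))
    save(tag,im);m=(abs(P[...,2]-zt)<.005).astype(np.uint8)
    n,l,s,c=cv2.connectedComponentsWithStats(m)
    for i in range(1,n):
        if s[i,4]>300:
            k=max(cv2.findContours((l==i).astype(np.uint8),0,1)[0],key=cv2.contourArea)[:,0]
            q=onplane("wrist",k,zt)[:,:2].astype(np.float32);cc,rr=cv2.minEnclosingCircle(q)
            print(c[i].round(),s[i],"z",np.median(P[l==i][:,2]).round(4),"circ",np.round(cc,4),round(rr,4),"cen",onplane("wrist",c[i],zt)[0,:2].round(4))
    return im,P
E
python3 -c "
from h import *
plan(.585,.3255,.2,87)
wristcirc(.068,'w1')"
```

```text
tcp [0.561  0.3428 0.2015] jaw 87.01 q7 0.96 w 0.0871 t 1.9333 F [ 0.1  0.2 -0.1]
spin units 0.001 then shift units [-0.994 -0.642  0.06 ]
cam [0.483 0.347 0.347]
[299. 261.] [ 274  236   51   51 2027] z 0.0683 circ [0.5811 0.326 ] 0.0207 cen [0.5807 0.3261]
```

View pics/w1.png

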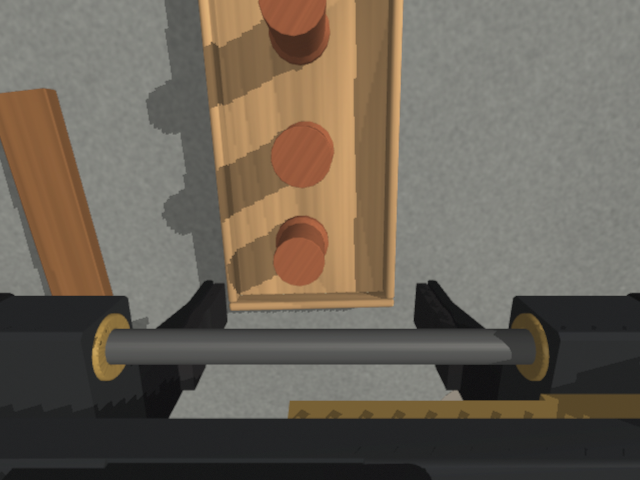

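>>> move_arm(
  rows="0 -0.88 -0.66 0 0; 0 0 0 1 0; 0 0 0 1 0; 0 0 0 1 0; 0 0 0 1 0; 0 0 0 1 0; 0 0 0 0.6 0; 0 0 0 0.4 0; 0 0 0 0 0; 0 0 0 0 0",
)

```text
clock: 2.82
tool_pos: [0.5822, 0.3261, 0.0523]
ee_rot: [-0.0, 0.025, 1.0, 0.0]
wrist_force: [-0.1, -0.3, 0.8]
gripper_width: 0.0872
```

>>> move_arm(
  rows="1 0 0 0 0; 1 0 0 0 0; 1 0 0 0 0; 1 0 0 0 0; 1 0 0 0 0; 1 0 0 0 0; 1 0 0 0 0; 1 0 0 0 0; 1 0 0 0 0; 1 0 0 0 0",
  newtons=20,
)

```text
clock: 3.65
tool_pos: [0.5828, 0.3248, 0.0521]
ee_rot: [0.0, 0.026, 1.0, 0.0]
wrist_force: [1.0, 0.7, 0.4]
gripper_width: 0.0388
```

>>> move_arm(
  rows="1 0 0 -0.3 0; 1 0 0 -0.8 0; 1 0 0 -1 0; 1 0 0 -1 0; 1 0 0 -1 0; 1 0 0 -1 0; 1 0 0 -0.9 0; 1 0 0 0 0",
)

```text
clock: 4.32
tool_pos: [0.5851, 0.326, 0.2085]
ee_rot: [0.004, 0.026, 1.0, 0.003]
wrist_force: [1.8, -0.9, -0.6]
gripper_width: 0.0387
```

>>> move_arm(
  rows="1 -0.15 -0.5 0 0; 1 -0.15 -0.9 0 0; 1 -0.15 -0.9 0 0; 1 -0.15 -0.9 0 0; 1 -0.15 -0.9 0 0; 1 -0.15 -0.9 0 0; 1 -0.15 -0.9 0 0; 1 -0.15 -0.9 0 0; 1 -0.15 -0.9 0 0; 1 -0.15 -0.9 0 0; 1 -0.15 -0.9 0 0; 1 -0.15 -0.9 0 0",
)

```text
clock: 5.32
tool_pos: [0.6127, 0.0601, 0.1998]
ee_rot: [-0.002, 0.027, 1.0, -0.001]
wrist_force: [0.8, 0.3, -2.3]
gripper_width: 0.0389
```

>>> move_arm(
  rows="1 -0.15 -0.9 0 0; 1 -0.15 -0.9 0 0; 1 -0.15 -0.9 0 0; 1 -0.15 -0.9 0 0; 1 -0.15 -0.9 0 0; 1 -0.15 -0.9 0 0; 1 -0.15 -0.9 0 0; 1 -0.15 -0.9 0 0; 1 -0.15 -0.9 0 0; 1 -0.15 -0.9 0 0; 1 0 0 0 0; 1 0 0 0 0",
)

```text
clock: 6.32
tool_pos: [0.6378, -0.1671, 0.1999]
ee_rot: [-0.002, 0.028, 1.0, -0.0]
wrist_force: [0.4, 0.8, -1.8]
gripper_width: 0.039
```

```bash
python3 -c "
from h import *
plan(.5776,-.2634,.2,86)
im,P=wristcirc(.093,'w2')
i=im.astype(int);m=(i[...,0]>1.25*i[...,1]+8)&(abs(P[...,2]-.008)<.006)
n,l,s,c=cv2.connectedComponentsWithStats(cv2.dilate(m.astype(np.uint8),np.ones((3,3))))
for k in range(1,n):
  if s[k,4]>150:
    ys,xs=np.nonzero((l==k)&m);q=onplane('wrist',np.c_[xs,ys],.008)[:,:2].astype(np.float32)
    print(c[k],s[k],cv2.fitEllipse(q),cv2.minEnclosingCircle(q))
"
```

```text
tcp [ 0.6378 -0.1671  0.1999] jaw 86.74 q7 1.82 w 0.039 t 6.3167 F [ 0.4  0.8 -1.8]
spin units 0.148 then shift units [ 2.134 -4.012  0.006]
cam [ 0.561 -0.162  0.346]
[378.20888889   3.00222222] [346   0  67   7 450] ((0.4707547128200531, -0.11178801208734512), (0.0036641042679548264, 0.04606037959456444), 176.83189392089844) ((0.4692760109901428, -0.11040014028549194), 0.024895155802369118)
[202.87881098 153.39710366] [ 166  117   74   75 1312] ((0.5783350467681885, -0.2630341947078705), (0.05857773870229721, 0.058699436485767365), 34.3330192565918) ((0.578208327293396, -0.26294082403182983), 0.03082846663892269)
[390.51705757 148.70895522] [365 117  69  75 938] ((0.5875322818756104, -0.09268059581518173), (0.05868404731154442, 0.059000950306653976), 146.9469451904297) ((0.5874703526496887, -0.09284593164920807), 0.03084462694823742)
```

View pics/w2.png

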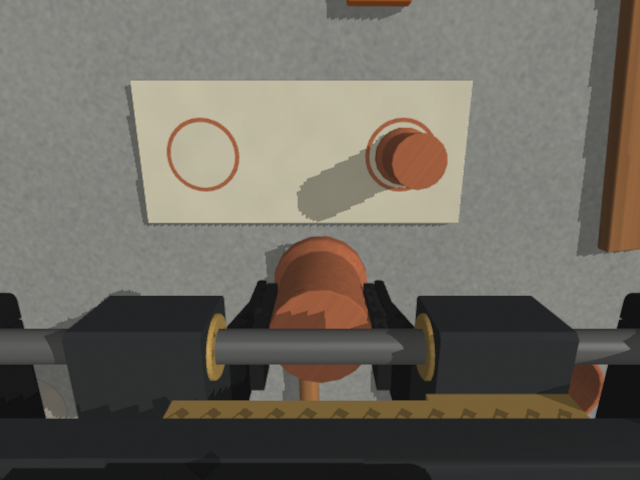

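The wrist view shows the empty ring at (203,153) and the left ring at (400,154). The held prop at (320,310) looks upright. Rays give the marks as (0.578,-0.263) and (0.5875,-0.093), which are 170.6 mm apart against the 170 mm given.

>>> move_arm(
  rows="1 0.4 -0.8 0 0; 1 0.4 -0.8 0 0; 1 0.4 -0.8 0 0; 1 0.4 -0.8 0 0; 1 0.47 -0.81 0 0; 1 0 0 0 0; 1 0 0 0 0",
)

```text
clock: 6.95
tool_pos: [0.5818, -0.2617, 0.2015]
ee_rot: [-0.0, 0.027, 1.0, 0.0]
wrist_force: [-0.1, 1.2, -1.6]
gripper_width: 0.039
```

>>> move_arm(
  rows="1 0 0 0.6 0; 1 0 0 1 0; 1 0 0 1 0; 1 0 0 1 0; 1 0 0 1 0; 1 0 0 0.6 0; 1 0 0 0.3 0; 1 0 0 0 0; 1 0 0 0 0; 1 0 0 0 0",
)

```text
clock: 7.78
tool_pos: [0.5842, -0.261, 0.066]
ee_rot: [0.001, 0.026, 1.0, -0.0]
wrist_force: [-0.6, -0.0, -1.3]
gripper_width: 0.0389
```

```bash
python3 -c "
from h import *
plan(.5793,-.2632,.052,86.9)"
```

```text
tcp [ 0.5842 -0.261   0.066 ] jaw 87.06 q7 2.03 w 0.0389 t 7.7833 F [-0.6 -0.  -1.3]
spin units 0.033 then shift units [ 0.194 -0.097  0.558]
```

>>> move_arm(
  rows="1 0.19 -0.1 0 0; 1 0 0 0.2 0; 1 0 0 0.2 0; 1 0 0 0.14 0; 1 0 0 0 0; 1 0 0 0 0; 1 0 0 0 0",
)

```text
clock: 8.37
tool_pos: [0.5781, -0.2637, 0.0518]
ee_rot: [0.0, 0.026, 1.0, 0.0]
wrist_force: [-3.0, 1.6, 5.6]
gripper_width: 0.0389
```

```bash
python3 -c "
from h import *
plan(.5793,-.2632,.052,86.9)"
```

```text
tcp [ 0.5781 -0.2637  0.0518] jaw 87.0 q7 2.04 w 0.0389 t 8.3667 F [-3.   1.6  5.6]
spin units 0.02 then shift units [-0.046  0.024 -0.007]
```

In contact at +5.6 N, so I'll release, lift off and check.

>>> move_arm(
  rows="0.8 0 0 0 0; 0.6 0 0 0 0; 0.4 0 0 0 0; 0.2 0 0 0 0; 0.2 0 0 0 0; 0.2 0 0 0 0; 0.2 0 0 0 0",
)

```text
clock: 8.95
tool_pos: [0.5781, -0.2634, 0.0508]
ee_rot: [-0.0, 0.026, 1.0, 0.0]
wrist_force: [-0.4, -0.7, 0.3]
gripper_width: 0.0638
```

>>> move_arm(
  rows="0.2 0 0 -0.4 0; 0.2 0 0 -1 0; 0.2 0 0 -1 0; 0.2 0 0 -1 0; 0.2 0 0 -1 0; 0.2 0 0 -1 0; 0.2 0 0 -1 0; 0.2 0 0 -0.6 0; 0.2 0 0 0 0; 0.2 0 0 0 0",
)

```text
clock: 9.78
tool_pos: [0.5786, -0.2638, 0.2275]
ee_rot: [0.001, 0.026, 1.0, -0.0]
wrist_force: [0.1, -0.6, -1.2]
gripper_width: 0.0695
```

>>> move_arm(
  rows="0.2 0 0.8 0 0; 0.2 0 0.8 0 0; 0.2 0 0.8 0 0; 0.2 0 0.8 0 0; 0.2 -0.2 0.8 0 0; 0.2 -0.5 0.4 0 0; 0.2 -0.5 0 0 0; 0.2 -0.5 0 0 0; 0.2 -0.5 0 0 0; 0.2 0 0 0 0; 0.2 0 0 0 0; 0.2 0 0 0 0",
)

```text
clock: 10.78
tool_pos: [0.6377, -0.1567, 0.2249]
ee_rot: [-0.001, 0.026, 1.0, 0.0]
wrist_force: [-0.2, 0.5, 0.4]
gripper_width: 0.0696
```

```bash
python3 -c "
from h import *
plan(.564,.107,.2,93.1)
im,P=wristcirc(.068,'w3')
im,P=cloud('top');save('top2',im)"
```

```text
tcp [ 0.6377 -0.1567  0.2249] jaw 86.98 q7 1.8 w 0.0696 t 10.7833 F [-0.2  0.5  0.4]
spin units -1.223 then shift units [ 2.369 10.69   1.006]
cam [ 0.56  -0.154  0.371]
[179. 158.] [ 153  132   53   53 2173] z 0.0681 circ [ 0.5778 -0.2632] 0.0206 cen [ 0.5775 -0.2633]
[398. 160.] [ 372  134   52   52 2117] z 0.0684 circ [ 0.5879 -0.0944] 0.0201 cen [ 0.5876 -0.0944]
```

View pics/w3.png

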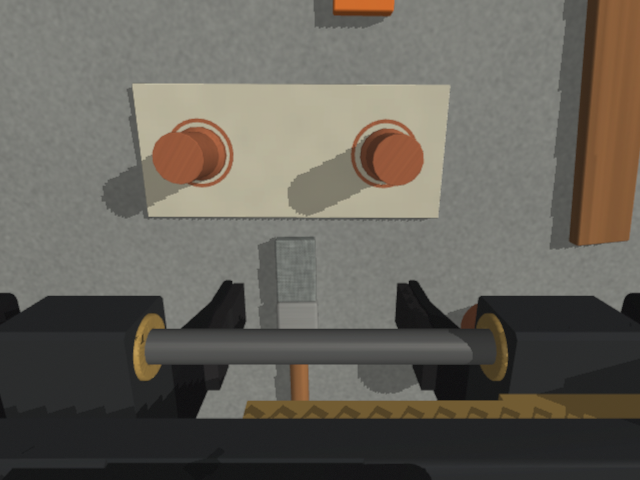

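The wrist view shows both props upright, with tops at (179,158) and (398,160). The new one is within 1 mm of its mark and the standing one hasn't moved. Now the board.

>>> move_arm(
  rows="0 0 0 0 -0.7; 0 0 0 0 -0.52; 0 0.08 0.5 0 0; 0 0.08 0.9 0 0; 0 0.08 0.9 0 0; 0 0.08 0.9 0 0; 0 0.08 0.9 0 0; 0 0.08 0.9 0 0; 0 0.08 0.9 0 0; 0 0.08 0.9 0 0; 0 0.08 0.9 0 0; 0 0.08 0.9 0 0",
)

```text
clock: 11.88
tool_pos: [0.606, 0.0591, 0.2263]
ee_rot: [0.0, -0.027, 1.0, 0.0]
wrist_force: [0.4, -0.5, -0.7]
gripper_width: 0.0869
```

>>> move_arm(
  rows="0 0.08 0.9 0 0; 0 0.06 0.9 0 0; 0 0 0.3 0 0; 0 0 0 0 0; 0 0 0 0 0; 0 0 0 0 0",
)

```text
clock: 12.38
tool_pos: [0.6009, 0.1071, 0.2262]
ee_rot: [0.0, -0.026, 1.0, -0.001]
wrist_force: [0.7, -0.6, -0.1]
gripper_width: 0.0871
```

```bash
python3 -c "
from h import *
plan(.5625,.1092,.2,93.1)
im,P=wristcirc(.5,'w4')
z=P[...,2];i=im.astype(int);m=((abs(z-.015)<.005)&(i[...,0]>1.25*i[...,2])&(P[...,0]<.60)).astype(np.uint8)
n,l,s,c=cv2.connectedComponentsWithStats(m)
for k in range(1,n):
  if s[k,4]>1000:
    kk=max(cv2.findContours((l==k).astype(np.uint8),0,1)[0],key=cv2.contourArea)[:,0]
    q=onplane('wrist',kk,.015)[:,:2].astype(np.float32)
    print(c[k],s[k],cv2.minAreaRect(q),q.min(0),q.max(0),i[l==k].mean(0))
    for v in range(60,280,40):
      x=np.nonzero(l[v]==k)[0]
      if len(x): print(v,onplane('wrist',[[x[0],v],[x[-1],v]],.015)[:,:2].round(4).tolist())
"
```

```text
tcp [0.6009 0.1071 0.2262] jaw 92.95 q7 1.44 w 0.0871 t 12.3833 F [ 0.7 -0.6 -0.1]
spin units -0.029 then shift units [1.531 0.167 1.047]
cam [0.523 0.102 0.372]
[69.8800905  24.15255333] [  36    0   67   53 3094] ((0.45230814814567566, -0.10912223160266876), (0.05261686444282532, 0.039588239043951035), 86.42001342773438) [ 0.434113   -0.13636477] [ 0.47324723 -0.08202825] [206.71848739 106.66936005  43.80639948]
[324.0140628 116.4507802] [  295    26    59   187 10382] ((0.5222053527832031, 0.10560636967420578), (0.15765546262264252, 0.049636129289865494), 3.103823184967041) [0.44233513 0.07734595] [0.60027933 0.13453336] [139.64207282  96.21354267  60.42708534]
60 [[0.4706, 0.0782], [0.4681, 0.1274]]
100 [[0.5025, 0.0801], [0.5, 0.1289]]
140 [[0.5363, 0.0822], [0.5338, 0.1306]]
180 [[0.572, 0.0843], [0.5695, 0.1323]]
```

View pics/w4.png

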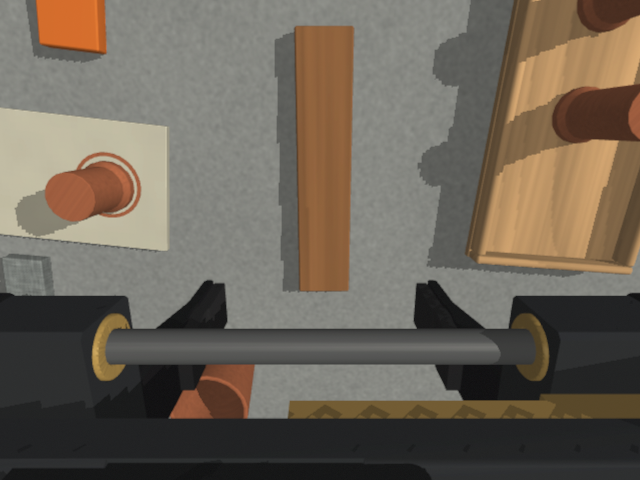

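The wrist view shows the whole board from (324,26) to (324,291). Its centre is about (0.563,0.108) with the long axis at 3.1°. There's clearance all round, so I'll descend and grip.

>>> move_arm(
  rows="0 0.75 0.06 0 0; 0 0.76 0.06 0 0; 0 0 0 0.6 0; 0 0 0 1 0; 0 0 0 1 0; 0 0 0 1 0; 0 0 0 1 0; 0 0 0 1 0; 0 0 0 1 0; 0 0 0 0.8 0; 0 0 0 0 0; 0 0 0 0 0",
)

```text
clock: 13.43
tool_pos: [0.5624, 0.1086, 0.0404]
ee_rot: [-0.001, -0.026, 1.0, -0.001]
wrist_force: [-0.6, 0.7, 0.7]
gripper_width: 0.087
```

```bash
python3 -c "
from h import *
plan(.563,.108,.021,93.1)"
```

```text
tcp [0.5624 0.1086 0.0404] jaw 92.99 q7 1.44 w 0.087 t 13.4333 F [-0.6  0.7  0.7]
spin units -0.023 then shift units [-0.025 -0.025  0.776]
```

>>> move_arm(
  rows="0 0 0 0.4 0; 0 0 0 0.3 0; 0 0 0 0.08 0; 0 0 0 0 0; 0 0 0 0 0; 1 0 0 0 0; 1 0 0 0 0; 1 0 0 0 0; 1 0 0 0 0; 1 0 0 0 0; 1 0 0 0 0; 1 0 0 0 0",
  newtons=30,
)

```text
clock: 14.43
tool_pos: [0.563, 0.11, 0.0216]
ee_rot: [0.0, -0.027, 1.0, -0.0]
wrist_force: [-0.2, -1.0, 0.5]
gripper_width: 0.0498
```

>>> move_arm(
  rows="1 0 0 0 0; 1 0 0 0 0; 1 0 0 -0.3 0; 1 0 0 -0.7 0; 1 0 0 -1 0; 1 0 0 -1 0; 1 0 0 -1 0; 1 0 0 -1 0; 1 0 0 -1 0; 1 0 0 -1 0; 1 0 0 0 0; 1 0 0 0 0",
)

```text
clock: 15.43
tool_pos: [0.5637, 0.1107, 0.1983]
ee_rot: [0.002, -0.027, 1.0, 0.001]
wrist_force: [-0.8, 0.3, -3.0]
gripper_width: 0.0495
```

>>> move_arm(
  rows="1 0 0 0 0.5; 1 0 0 0 1; 1 0 0 0 1; 1 0 0 0 1; 1 0 0 0 1; 1 0 0 0 1; 1 0 0 0 1; 1 0 0 0 1; 1 0 0 0 1; 1 0 0 0 1; 1 0 0 0 1; 1 0 0 0 1",
)

```text
clock: 16.43
tool_pos: [0.5616, 0.1101, 0.1944]
ee_rot: [-0.001, 0.459, 0.888, -0.001]
wrist_force: [0.0, 0.1, -1.9]
gripper_width: 0.0496
```

>>> move_arm(
  rows="1 0 0 0 1; 1 0 0 0 1; 1 0 0 0 1; 1 0 0 0 1; 1 0 0 0 1; 1 0 0 0 1; 1 0 0 0 1; 1 0 0 0 0.75; 1 0 0 0 0; 1 0 0 0 0; 1 0 0 0 0",
)

```text
clock: 17.35
tool_pos: [0.5623, 0.1102, 0.1955]
ee_rot: [-0.0, 0.726, 0.688, -0.001]
wrist_force: [-0.2, -1.0, -1.9]
gripper_width: 0.0496
```

```bash
python3 -c "
from h import *
plan(.5827,-.1788,.16,-3.1)"
```

```text
tcp [0.5623 0.1102 0.1955] jaw -3.03 q7 -0.24 w 0.0496 t 17.35 F [-0.2 -1.  -1.9]
spin units 0.014 then shift units [-11.499   1.443   1.425]
```

>>> move_arm(
  rows="1 -0.4 0.12 0 0; 1 -0.9 0.12 0 0; 1 -1 0.12 0 0; 1 -1 0.12 0 0; 1 -1 0.12 0 0; 1 -1 0.12 0 0; 1 -1 0.12 0 0; 1 -1 0.12 0 0; 1 -1 0.12 0 0; 1 -1 0.12 0 0; 1 -1 0.12 0 0; 1 -0.8 0.12 0 0",
)

```text
clock: 18.35
tool_pos: [0.583, -0.1724, 0.1966]
ee_rot: [0.0, 0.727, 0.687, -0.0]
wrist_force: [0.8, -0.2, -1.9]
gripper_width: 0.0495
```

>>> move_arm(
  rows="1 -0.4 0 0 0; 1 0 0 0 0; 1 0 0 0 0; 1 0 0 0 0",
)

```text
clock: 18.68
tool_pos: [0.5833, -0.1768, 0.1963]
ee_rot: [-0.001, 0.725, 0.688, 0.0]
wrist_force: [0.7, -0.4, -1.3]
gripper_width: 0.0498
```

```bash
python3 -c "
from h import *
plan(.5827,-.1788,.0895,-3.1)
im,P=cloud('wrist');save('w5',im)
for n in ('scene','top'):
  im,P=cloud(n);save(n+'3',im)
  z=P[...,2];i=im.astype(int)
  m=((z>.1)&(z<.25)&(abs(P[...,1]+.18)<.14)&(abs(P[...,0]-.583)<.05)&(i[...,0]>1.3*i[...,2])).astype(np.uint8)
  k,l,s,c=cv2.connectedComponentsWithStats(m)
  for j in range(1,k):
    if s[j,4]>50:
      q=P[l==j];print(n,s[j],q.min(0).round(3),q.max(0).round(3),np.percentile(q[:,2],[5,50,95]).round(4))
"
```

```text
tcp [ 0.5833 -0.1768  0.1963] jaw -3.01 q7 0.31 w 0.0498 t 18.6833 F [ 0.7 -0.4 -1.3]
spin units 0.018 then shift units [-0.087 -0.019  4.272]
scene [ 253  156   57   46 1240] [ 0.554 -0.213  0.173] [ 0.618 -0.051  0.221] [0.1774 0.1866 0.1885]
scene [237 158   9  14  59] [ 0.592 -0.23   0.174] [ 0.624 -0.183  0.223] [0.1758 0.1858 0.2119]
top [ 328  211   51   29 1250] [ 0.562 -0.154  0.174] [ 0.616 -0.055  0.196] [0.1872 0.1903 0.1929]
```

View pics/scene3.png

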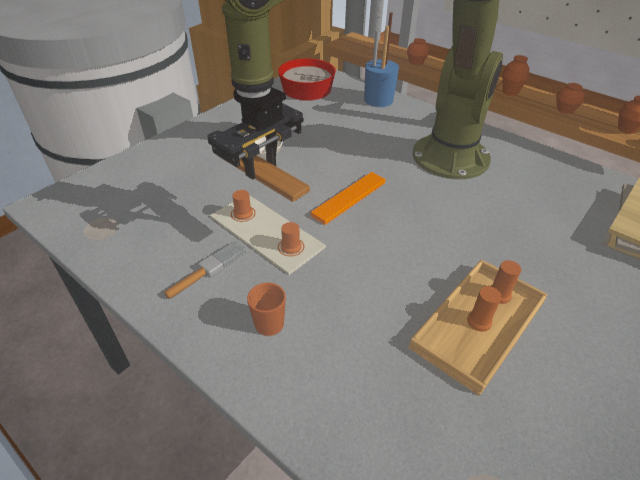

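View pics/w5.png

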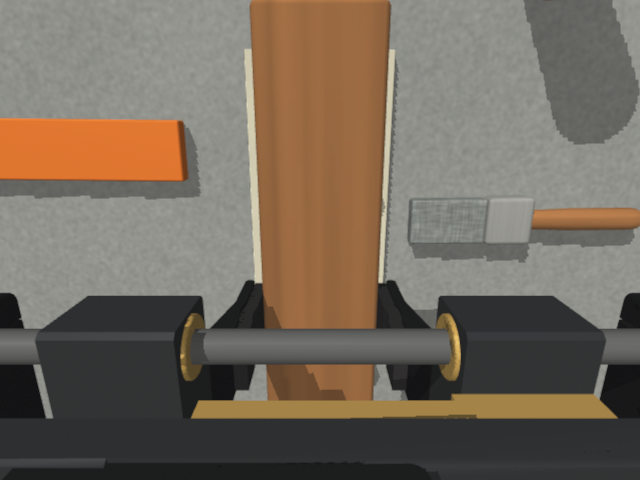

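The scene view shows the board held level above two upright props, with the two tall spares undisturbed. The wrist view shows it parallel to the batt and centred over it. Lowering.

>>> move_arm(
  rows="1 -0.08 0 0.5 0; 1 0 0 0.9 0; 1 0 0 0.9 0; 1 0 0 0.9 0; 1 0 0 0.5 0; 1 0 0 0.3 0; 1 0 0 0 0; 1 0 0 0 0; 1 0 0 0 0",
)

```text
clock: 19.58
tool_pos: [0.584, -0.1811, 0.0979]
ee_rot: [0.001, 0.726, 0.688, 0.001]
wrist_force: [0.3, -0.1, -0.3]
gripper_width: 0.0496
```

>>> move_arm(
  rows="1 0 0 0.1 0; 1 0 0 0.1 0; 1 0 0 0.06 0; 1 0 0 0 0; 1 0 0 0 0; 1 0 0 0 0",
)

```text
clock: 20.08
tool_pos: [0.5831, -0.1807, 0.0902]
ee_rot: [0.0, 0.726, 0.687, 0.0]
wrist_force: [0.4, 0.3, -1.6]
gripper_width: 0.0496
```

```bash
python3 -c "
from h import *
plan(.5827,-.1788,.0895,-3.1)"
```

```text
tcp [ 0.5831 -0.1807  0.0902] jaw -3.14 q7 0.36 w 0.0496 t 20.0833 F [ 0.4  0.3 -1.6]
spin units -0.007 then shift units [ 0.077 -0.019  0.026]
```

Not in contact yet, so I'll ease down a bit more.

>>> move_arm(
  rows="1 0 0 0.04 0; 1 0 0 0.03 0; 1 0 0 0 0; 1 0 0 0 0; 1 0 0 0 0",
)

```text
clock: 20.5
tool_pos: [0.5833, -0.1808, 0.0896]
ee_rot: [0.0, 0.726, 0.687, 0.0]
wrist_force: [-3.2, 1.1, 5.7]
gripper_width: 0.0495
```

Contact at 5.7 N. Release and rise.

>>> move_arm(
  rows="0.8 0 0 0 0; 0.6 0 0 0 0; 0.4 0 0 0 0; 0.2 0 0 0 0; 0 0 0 0 0; 0 0 0 0 0; 0 0 0 0 0; 0 0 0 0 0",
)

```text
clock: 21.17
tool_pos: [0.583, -0.1808, 0.0882]
ee_rot: [-0.0, 0.726, 0.687, -0.0]
wrist_force: [-0.6, -0.7, 0.1]
gripper_width: 0.0783
```

>>> move_arm(
  rows="0 0 0 -0.3 0; 0 0 0 -0.8 0; 0 0 0 -1 0; 0 0 0 -1 0; 0 0 0 -1 0; 0 0 0 -1 0; 0 0 0 -1 0; 0 0 0 0 0; 0 0 0 0 0",
)

```text
clock: 21.92
tool_pos: [0.5839, -0.1813, 0.2431]
ee_rot: [0.002, 0.726, 0.687, 0.001]
wrist_force: [-0.6, -0.2, -0.4]
gripper_width: 0.0869
```

>>> move_arm(
  rows="0 -0.8 0 0 0; 0 -0.8 0 0 0; 0 -0.8 0 0 0; 0 -0.8 0 0 0; 0 -0.8 0 0 0; 0 -0.8 0 0 0; 0 -0.8 0 0 0; 0 -0.8 0 0 0; 0 0 0 0 0; 0 0 0 0 0; 0 0 0 0 0",
)

```text
clock: 22.83
tool_pos: [0.5742, -0.3393, 0.2397]
ee_rot: [-0.001, 0.726, 0.688, 0.0]
wrist_force: [0.3, 0.1, 0.3]
gripper_width: 0.0869
```

```bash
python3 -c "
from h import *
plan(.5827,-.1788,.0895,-3.1)
im,P=cloud('scene');save('scene4',im)
for n in('wrist','top'):
  im,P=cloud(n);save(n+'4',im)
  z=P[...,2];i=im.astype(int)
  m=((abs(z-.083)<.006)&(abs(P[...,1]+.18)<.14)&(abs(P[...,0]-.583)<.06)&(i[...,0]>1.2*i[...,2])).astype(np.uint8)
  k=max(cv2.findContours(m,0,1)[0],key=cv2.contourArea)
  f=np.zeros_like(m);cv2.drawContours(f,[k],-1,1,-1);A=P[(f>0)&(m>0)]
  print(n,'plane dz/dx dz/dy z0',np.linalg.lstsq(np.c_[A[:,:2]-A[:,:2].mean(0),np.ones(len(A))],A[:,2],rcond=None)[0].round(4))
  print(cv2.minAreaRect(onplane(n,k[:,0],.083)[:,:2].astype(np.float32)))
"
```

```text
tcp [ 0.5742 -0.3393  0.2397] jaw -3.1 q7 0.59 w 0.0869 t 22.8333 F [0.3 0.1 0.3]
spin units -0.001 then shift units [ 6.418 -0.     6.018]
wrist plane dz/dx dz/dy z0 [0.0004 0.0017 0.0833]
((0.5807099938392639, -0.2387228012084961), (0.12284888327121735, 0.04977095127105713), 86.95209503173828)
top plane dz/dx dz/dy z0 [ 0.0029 -0.0001  0.0835]
((0.5845198035240173, -0.18025881052017212), (0.23967625200748444, 0.05066059157252312), 86.86893463134766)
```

View pics/scene4.png

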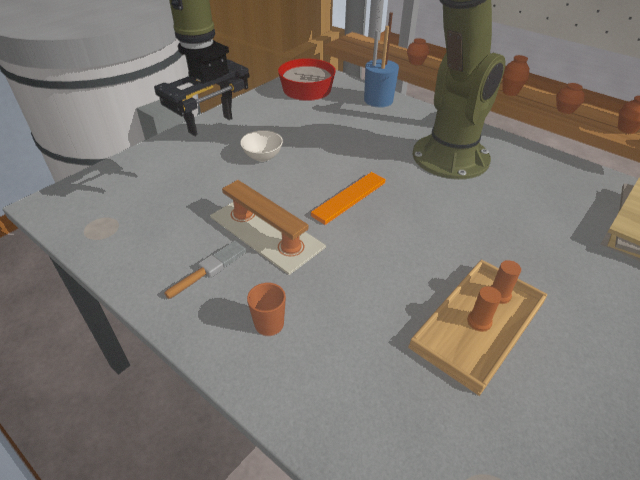

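The scene view shows the shelf up at (265,215), level on both props. Everything else is untouched. Handing in.

```bash
python3 -c "
from plant import *
print(finish_job())"
```

```text
the job is handed in; nothing more can be done
None
```

The shelf is up and the job is handed in at about 23 s on the robot's clock; it reported no verdict. The standing prop was a 60 mm one, so I stood the tray's only 60 mm prop on the right mark and released it. Then I laid the wooden board across both props.

- **Prop:** after release, the wrist camera put its top within about 1 mm of the ring centre, and the standing prop had not moved.
- **Board:** in the top camera its centre is within about 1 mm of the midpoint between the marks. Its long axis is at 86.9°, the same as the batt's. Its top is at 0.083 m (0.068 m underside plus 15 mm thickness), with a tilt of about 0.003 rad.
- **Other things:** the last scene picture shows the two tall props, beaker, bowl, brush and orange board undisturbed. That was checked by eye, not measured. The gripper is open and clear of everything.

One disagreement: before any move, the scene camera placed things about 5–7 mm from the top camera. I used the wrist and top cameras, which agree to about 2–3 mm. The final wrist view caught only half of the board, so its centre comes from the top camera alone; both gave the same angle and height.

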